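# Fill the steamer basket and lift it out by its telescoping handle

## Robot

A 6-joint arm with a two-finger parallel gripper is mounted at the origin on a cart in front of the work surface, level with it; the furniture and walls round the work are solid. World frame = base frame: x ahead of the robot, y to its left, z up, the work surface at z = 0. Lengths are in m, angles in rad, forces in N, time in s.
With the tool pointing down it reaches from about 0.25 to 0.775 m from the base axis. Payload 4 kg.
Tool frame: the origin (TCP) lies at the very end of the fingers, on their centre line; the grasp point (between the pads) lies 19 mm behind it; x points along the fingers, y is the direction in which the jaws open and shut, and the axes are right-handed (so a half turn about x gives the same grasp; the last joint's range is limited). The gripper opens to 94 mm and grips with 3 to 60 N. Pads are 16 mm wide; open, the fingers measure 119 mm over their backs; the gripper's body (75 mm by 177 mm) begins 78 mm behind the grasp point.
Start: joints at [-1.263, 0.087, 1.371, -0, 1.684, -0.103], TCP at [0.22, -0.504, 0.178] pointing down, gripper open.
Joint ranges: [-3.1, 3.1], [-0.76, 2.03], [0.27, 2.55], [-1.08, 4.22], [0.17, 2.65], [-2.57, 2.57]. Speed limits (rad/s): [2.79, 2.79, 3.14, 3.14, 3.14, 3.14].

## Interface

Orientations are given as [roll, pitch, yaw] about the fixed x, y, z axes, in that order (R = Rz(yaw) Ry(pitch) Rx(roll)).
In Python, from bench import robot gives the robot as it stands.
- The arm moves only by the tool carry_out, never from a script. Its argument "targets" is a list of rows, each a list of 5 numbers: the closure, from 0 (fully open) to 1 (shut), then the shift along the tool's x, y, z in cm, then the turn about the tool's x in degrees. In form: [[fingers, tx, ty, tz, turn], ...]. A call has 1 to 20 rows; each row shifts and turns the commanded pose from where the row before left it, along the tool's axes as they then stand; what a row does not reach is not made up. A row lasts 1/10 s, in which the tool goes at most 50 mm and 8.59 degrees, less where a joint would pass 70% of its speed; a pose out of reach is approached as far as the arm can. A call is refused whole if a number of a shift passes 5 or a number of a turn 8.59, either way. A call with a gripper value outside its range is refused whole. The fingers move at their own pace and stop on an object; the grip force is fixed at half the most. Time passes only in rows, so rows that do not move let the fingers close. It gives the time, the measured TCP pose, the force and the opening at its end, in the units of the state.
- robot.get_obs(): the state, without advancing time (a new reading comes with each control period).
- robot.snapshot(name): name is "scene" or "side" or "wrist"; returns a dict with "image" (384x512x3 uint8, red, green, blue), "camera_matrix" (3x3 intrinsics, pixels), "pose" (4x4, takes a point from camera to world coordinates). Camera axes: x right, y up, looking along -z (the intrinsics and any distortion apply to the point x, -y, -z); pixel columns grow to the right and rows downward; lengths in m; the calibration is good to about 2 mm. The wrist camera is an equidistant fisheye: a pixel r from the principal point sees the ray r / f radians off the axis. A picture is of the moment at which its call begins. There is no depth.
- robot.close_job(): hands the job in, once; it reports no verdict.
The state is a dict: "time": time; "joint_positions": joint angles; "qvel": joint speeds; "joint_torque": joint torques, N m; "tool_pos": TCP position; "ee_rot": TCP orientation; "wrist_force": force on the tool from outside, world axes, zero at the start; "wrist_torque": the same for the moment, N m; "width": finger opening in m.
Only numpy, scipy, OpenCV 4.12 (cv2) and the standard library are available. Lean on these libraries where they do the work, as an engineer would, in place of code of your own. Each camera call takes 0.05 s, during which the arm holds its last target. There are 200 camera calls.

## Task

Pour all six baby potatoes from the measuring cup into the steamer basket in the pan, and stand the empty cup upright on the worktop again, away from the pan. Then squeeze the button in the knob of the basket's telescoping handle, pull the handle out past its first stop to the second stop, lift the basket straight up clear of the pan's rim and finish while still holding it level there, hanging from the fully extended handle over the pan with all the potatoes in it. Leave the salt shaker, tin and spice jar where they stand.

Things in the scene. Friction and masses are not known exactly. Their poses are not given: they have to be found in the camera images.
- measuring_cup: metal measuring cup, a cone of 24 mm outer radius at the bottom, 48 mm at the rim, 45 mm tall, wall 2.5 mm, 0.09 to 0.15 kg; starts left of the pan, the potatoes tumble out at 75 to 100 degrees of tilt. Origin at the centre of its underside, y along its handle, which points roughly away from the pan: a level bar 12 mm wide, 10 mm thick, free from y = 48 to 128 mm, centre line 39 mm above the underside
- cup_handle (a point): point on the centre line of the measuring cup's handle, 95 mm from the cup's axis and 39 mm above its underside; y points out along the handle
- pan: shallow round pan of dark steel, fixed to the worktop, outer radius 105 mm (107 mm at the rim), rim 50 mm above the worktop, inner radius 102 mm, floor 5 mm thick; two low lugs on its x sides reach 126 mm from the centre; origin at the centre of its underside
- steamer: round steel steamer basket standing loose in the pan (10 mm play), outer radius 65 mm at the bottom, 92 mm at the rim, 45 mm tall, wall 2.5 mm; 0.4 to 0.6 kg with its handle. Origin at the centre of its underside (5 mm above the worktop at the start), z up. In its middle stands a tube, 9.5 mm radius (collar 12.5 mm), 105 mm tall, out of which the handle slides up
- steamer_handle (a joint): extension of the telescoping handle in m: 0 pushed in, first stop 0.045, second stop (end of travel) 0.090. A catch locks it at each of these unless the button is held in; then it slides freely (about 1 N), past the first stop too, and the basket's weight keeps it in the pan until the second stop is reached
- knob_centre (a point): centre of the knob on top of the handle, a rounded black block 22 mm (x) by 26 mm (y) by 30 mm tall, level; 124 mm above the basket's underside when pushed in, 214 mm when fully out. Its axes are the basket's. The button is in its +y face at mid height
- steamer_button (a joint): travel of the button in m: 0 out, 0.004 fully in (6 N; springs back). A grey pad 13 mm wide and 16 mm tall, 5 mm proud of the knob's +y face, pressed toward -y. Gripping the knob across y (31 mm wide with the button out, 27 mm pressed) squeezes it, gripping across x does not
- potato_1: washed smooth round potato, 24 mm by 21 mm, 14 g; origin at its centre; starts in the measuring cup
- potato_2: washed smooth round potato, 24 mm by 21 mm, 14 g; origin at its centre; starts in the measuring cup
- potato_3: washed smooth round potato, 24 mm by 21 mm, 14 g; origin at its centre; starts in the measuring cup
- potato_4: washed smooth round potato, 24 mm by 21 mm, 14 g; origin at its centre; starts in the measuring cup
- potato_5: washed smooth round potato, 24 mm by 21 mm, 14 g; origin at its centre; starts in the measuring cup
- potato_6: washed smooth round potato, 24 mm by 21 mm, 14 g; origin at its centre; starts in the measuring cup
- salt_shaker: salt shaker, 44 mm wide, 90 mm tall, bystander; origin at the centre of its underside
- tin_small: small food tin, 75 mm wide, 58 mm tall, bystander; origin at the centre of its underside
- spice_jar: spice jar with black cap, 40 mm wide, 105 mm tall, bystander; origin at the centre of its underside
Mind the look-alikes: they are no part of the job. Of the things that look like the steamer, the larger one is meant.

How it is judged:
By the outcome, as a careful person would: the job done as asked, in the order asked, and still so for the second after the job is handed in, while the arm keeps its last pose, push and grip.
It also fails if it takes over 72 s, if anything falls off the work surface, if the arm or the gripper's body presses on something with over 40 N, if the wrist force passes 120 N, or if a joint passes its speed limit or range.

## Working session

There is one attempt and no reset: what is moved stays moved. The work goes in short steps, Python scripts to look and compute and a tool call to move; the robot and the scene stay as the last step left them, time stands still between calls to the robot, and variables do not carry over. Pictures are saved under pics/ and viewed, about 8 in all and at most 12, crops included, and the job is handed in when it is done.

Besides the shell and the picture viewer there is one more tool, called after ">>>" as a command line: name --pt "numbers of a row" for each row, then --argument value for the rest. carry_out: Moves the arm, as the interface text tells. Its arguments: {"type":"object","properties":{"targets":{"type":"array","items":{"type":"array","items":{"type":"number"}}}},"required":["targets"]}

```bash
mkdir -p pics; ls; python3 - <<'E'
from bench import robot
import cv2,numpy as np
o=robot.get_obs();print(o)
for n in("scene","side"):
    s=robot.snapshot(n);cv2.imwrite(f"pics/{n}0.png",s["image"][:,:,::-1]);print(n,s["camera_matrix"].round(1).tolist(),s["pose"].round(4).tolist(), [k for k in s])
E
```

```text
pics
{'time': 0.0, 'joint_positions': array([-1.26309688e+00,  8.79472780e-02,  1.37226708e+00, -4.27626266e-05,
        1.68358188e+00, -1.03107536e-01]), 'qvel': array([-0.00017435, -0.00151879,  0.0012265 , -0.00200358, -0.00026603,
        0.00035255]), 'joint_torque': array([ 4.54821002e-04, -3.40183353e+01, -3.02424037e+01,  7.16809463e-02,
        3.29589285e-02, -1.58921021e-04]), 'tool_pos': array([ 0.21943255, -0.50366171,  0.17710196]), 'ee_rot': array([-1.6546188 ,  1.56859234,  1.89777607]), 'wrist_force': array([ 0.10972492, -0.06331394,  0.26802288]), 'wrist_torque': array([0.00045305, 0.00741399, 0.02404755]), 'width': 0.09371460466632348}
scene [[420.1, 0.0, 256.0], [0.0, 420.1, 190.0], [0.0, 0.0, 1.0]] [[0.2051, 0.5082, -0.8365, -0.3804], [-0.9787, 0.0964, -0.1814, -0.0444], [-0.0115, 0.8558, 0.5171, 0.6818], [0.0, 0.0, 0.0, 1.0]] ['image', 'camera_matrix', 'pose']
side [[388.5, 0.0, 253.4], [0.0, 388.5, 188.6], [0.0, 0.0, 1.0]] [[-0.3092, 0.622, -0.7194, -0.1654], [-0.951, -0.1979, 0.2377, 0.4005], [0.0055, 0.7576, 0.6527, 0.7717], [0.0, 0.0, 0.0, 1.0]] ['image', 'camera_matrix', 'pose']
```

View pics/scene0.png

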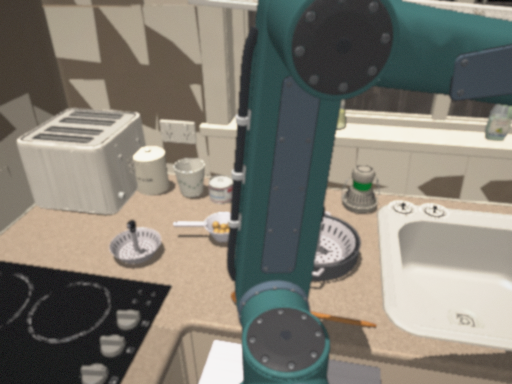

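View pics/side0.png

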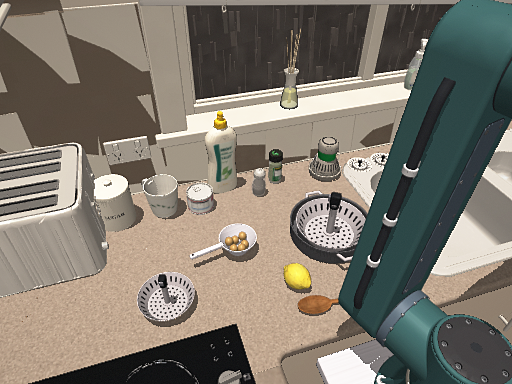

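The side view shows the pan with the large steamer at about (333,227), its knob at (335,200), the cup bowl at (238,242) with its handle end at (193,256), and a small look-alike steamer at (167,297). Next I'll get a magnified crop.

```bash
cat > h.py <<'E'
import cv2,numpy as np
def plane(s,u,v,z):
    K=s["camera_matrix"];P=s["pose"]
    d=P[:3,:3]@np.array([(u-K[0,2])/K[0,0],-(v-K[1,2])/K[1,1],-1.]);c=P[:3,3]
    return c+d*(z-c[2])/d[2]
def proj(s,p):
    K=s["camera_matrix"];P=s["pose"];q=P[:3,:3].T@(np.asarray(p,float)-P[:3,3]);q=q/-q[2]
    return K[0,0]*q[0]+K[0,2],K[1,1]*-q[1]+K[1,2]
def fish(s,p):
    K=s["camera_matrix"];P=s["pose"];q=P[:3,:3].T@(np.asarray(p,float)-P[:3,3]);x,y,z=q[0],-q[1],-q[2]
    r=np.hypot(x,y);t=np.arctan2(r,z);return K[0,0]*t*x/r+K[0,2],K[1,1]*t*y/r+K[1,2]
def fplane(s,u,v,z):
    K=s["camera_matrix"];P=s["pose"];a=(u-K[0,2])/K[0,0];b=(v-K[1,2])/K[1,1];t=np.hypot(a,b)
    d=P[:3,:3]@np.array([np.sin(t)*a/t,-np.sin(t)*b/t,-np.cos(t)]);c=P[:3,3];return c+d*(z-c[2])/d[2]
E
python3 - <<'E'
from bench import robot
from h import *
s=robot.snapshot("side")
im=s["image"][150:290,185:385,::-1];cv2.imwrite("pics/c1.png",cv2.resize(im,None,fx=4,fy=4,interpolation=cv2.INTER_CUBIC))
for n,u,v,z in[("knob",335,200,.13),("cuprim",238,240,.045),("hend",193,256,.04),("pan",331,228,.05)]:print(n,plane(s,u,v,z).round(3))
E
```

```text
knob [ 0.441 -0.011  0.13 ]
cuprim [0.461 0.233 0.045]
hend [0.45  0.349 0.04 ]
pan [ 0.424 -0.003  0.05 ]
```

View pics/c1.png

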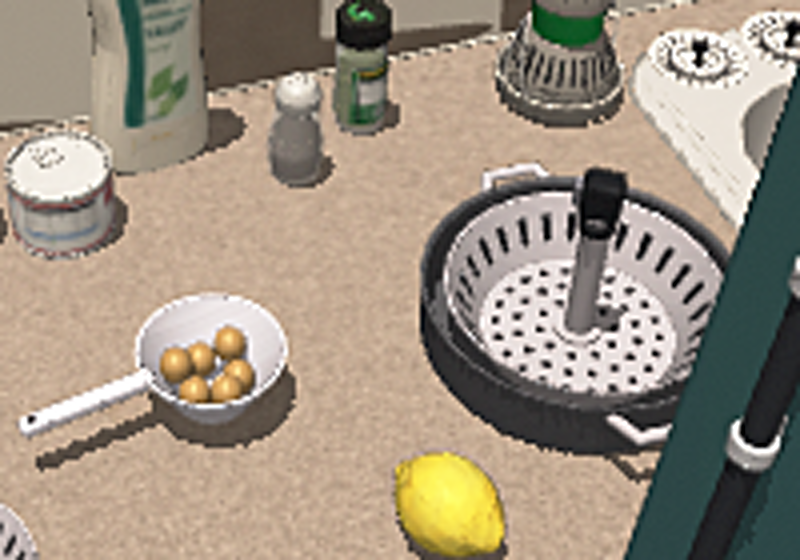

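The crop shows the cup rim centre at about (238,237), the handle end at (191,256), the tube base at (331,232) and the knob at (336,201). The button isn't clearly visible.

```bash
python3 - <<'E'
from bench import robot
from h import *
s=robot.snapshot("side")
f=lambda x,y:(185+x/4,150+y/4)
for n,x,y,z in[("knob",603,203,.129),("tubebase",583,330,.008),("rimL",137,350,.045),("rimR",288,350,.045),("rimT",212,296,.045),("rimB",212,408,.045),("hend",25,424,.039),("hst",145,380,.039),("lug1",515,172,.045),("lug2",640,432,.045)]:print(n,plane(s,*f(x,y),z).round(4))
E
```

```text
knob [ 0.4386 -0.0117  0.129 ]
tubebase [ 0.4434 -0.0187  0.008 ]
rimL [0.4835 0.2751 0.045 ]
rimR [0.4548 0.1853 0.045 ]
rimT [0.5142 0.2174 0.045 ]
rimB [0.4244 0.2436 0.045 ]
hend [0.4517 0.3527 0.039 ]
hst [0.4633 0.2755 0.039 ]
lug1 [ 0.5657 -0.0211  0.045 ]
lug2 [0.3292 0.0065 0.045 ]
```

>>> carry_out --pt "0 -1.5 0 0 0"

```text
time: 0.3
tool_pos: [0.2191, -0.5027, 0.1909]
ee_rot: [-1.668, 1.565, 1.885]
wrist_force: [0.2, -0.5, -0.4]
width: 0.094
```

>>> carry_out --pt "0 -2 0 0 -8.2" --pt "0 -2 0 0 -8.2" --pt "0 0 0 0 -8.2" --pt "0 0 0 0 -8.2" --pt "0 0 0 0 -8.2" --pt "0 0 0 0 -8.2" --pt "0 0 0 0 -8.2" --pt "0 0 0 0 -8.2" --pt "0 0 0 0 -8.2" --pt "0 0 0 0 0"

```text
time: 1.3
tool_pos: [0.2197, -0.5045, 0.2345]
ee_rot: [0.198, 1.569, -1.245]
wrist_force: [0.3, 0.1, -0.0]
width: 0.094
```

>>> carry_out --pt "0 0 1.9 -4.43 0" --pt "0 0 1.9 -4.43 0" --pt "0 0 1.9 -4.43 0" --pt "0 0 1.9 -4.43 0" --pt "0 0 1.9 -4.43 0" --pt "0 0 1.9 -4.43 0" --pt "0 0 1.9 -4.43 0" --pt "0 0 1.9 -4.43 0" --pt "0 0 1.9 -4.43 0" --pt "0 0 1.9 -4.43 0" --pt "0 0 1.9 -4.43 0" --pt "0 0 1.9 -4.43 0" --pt "0 0 1.9 -4.43 0" --pt "0 0 1.9 -4.43 0" --pt "0 0 1.9 -4.43 0" --pt "0 0 1.9 -4.43 0" --pt "0 0 1.9 -4.43 0" --pt "0 0 1.9 -4.43 0" --pt "0 0 0 0 0"

```text
time: 3.2
tool_pos: [0.4571, 0.3348, 0.2309]
ee_rot: [-1.658, 1.568, -3.098]
wrist_force: [0.3, -0.1, -0.5]
width: 0.094
```

```bash
python3 - <<'E'
from bench import robot
from h import *
o=robot.get_obs();print(o["tool_pos"],o["joint_positions"].round(3),np.degrees(o["ee_rot"][0]-o["ee_rot"][2]))
s=robot.snapshot("wrist");print(s["camera_matrix"][:2].round(1).tolist(),s["pose"].round(3).tolist())
cv2.imwrite("pics/w1.png",s["image"][:,:,::-1])
for n,p in[("cup",(.468,.230,.045)),("hend",(.4517,.3527,.039)),("knob",(.4386,-.0117,.144))]:print(n,np.round(fish(s,p)))
E
```

```text
[0.45711599 0.33483229 0.23086173] [0.531 0.123 1.228 0.002 1.793 0.401] 82.5338275083418
[[297.3, 0.0, 265.5], [0.0, 297.3, 188.8]] [[0.992, -0.125, -0.031, 0.448], [0.129, 0.955, 0.267, 0.413], [-0.004, -0.268, 0.963, 0.437], [0.0, 0.0, 0.0, 1.0]]
cup [264. 239.]
hend [263. 153.]
knob [226. 393.]
```

View pics/w1.png

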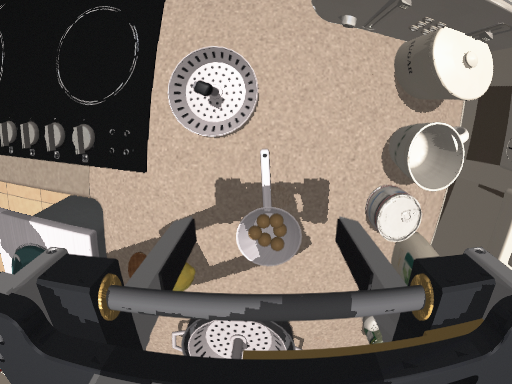

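The wrist view shows the cup rim centre at about (269,237), the handle end at (265,151), and the handle bar between the fingers.

```bash
python3 - <<'E'
from bench import robot
from h import *
s=robot.snapshot("wrist")
for n,u,v,z in[("rim",269,237,.045),("hend",265,150,.039),("hst",267.5,207,.039)]:print(n,fplane(s,u,v,z).round(4))
E
```

```text
rim [0.4752 0.2304 0.045 ]
hend [0.4535 0.3539 0.039 ]
hst [0.4673 0.2738 0.039 ]
```

>>> carry_out --pt "0 4 -0.1 0 -2.4" --pt "0 4 0 0 0" --pt "0 4 0 0 0" --pt "0 4 0 0 0" --pt "0 3 0 0 0" --pt "0 1.5 0 0 0" --pt "0 0.2 0 0 0" --pt "0.5 0 0 0 0" --pt "1 0 0 0 0" --pt "1 0 0 0 0" --pt "1 0 0 0 0" --pt "1 0 0 0 0" --pt "1 0 0 0 0" --pt "1 0 0 0 0"

```text
time: 4.7
tool_pos: [0.456, 0.3302, 0.0262]
ee_rot: [-0.171, 1.571, -1.572]
wrist_force: [-0.3, 0.1, -0.2]
width: 0.0417
```

```bash
cat > st.py <<'E'
from bench import robot
o=robot.get_obs();print(o["time"],"p",o["tool_pos"].round(4),"F",o["wrist_force"].round(2),"T",o["wrist_torque"].round(3),"w",round(o["width"],4))
E
python3 st.py
```

```text
4.7 p [0.456  0.3302 0.0262] F [-0.3   0.08 -0.18] T [-0.017 -0.07  -0.005] w 0.0417
```

>>> carry_out --pt "1 -0.5 0 0 0" --pt "1 -0.5 0 0 0" --pt "1 -0.5 0 0 0" --pt "1 -0.5 0 0 0" --pt "1 0 0 0 0" --pt "1 0 0 0 0"

```text
time: 5.3
tool_pos: [0.4562, 0.3302, 0.0466]
ee_rot: [1.762, 1.57, 0.361]
wrist_force: [-0.5, 0.0, 0.2]
width: 0.0004
```

```bash
python3 st.py
```

```text
5.3 p [0.4562 0.3302 0.0466] F [-0.52  0.03  0.16] T [-0.056 -0.106 -0.029] w 0.0004
```

The fingers are slow (about 75 mm/s) and had not closed before the lift. I'll open partly, go down again and wait for them to close.

>>> carry_out --pt "0.5 -2 0 0 0" --pt "0.5 0 0 0 0" --pt "0.5 0 0 0 0" --pt "0.5 0 0 0 0" --pt "0.5 0 0 0 0" --pt "0.5 0 0 0 0" --pt "0.5 2 0 -0.2 0" --pt "0.5 2 0 -0.2 0" --pt "0.5 0.1 0 0 0" --pt "0.88 0 0 0 0" --pt "0.88 0 0 0 0" --pt "0.88 0 0 0 0" --pt "0.88 0 0 0 0" --pt "0.88 0 0 0 0" --pt "0.88 0 0 0 0" --pt "0.88 0 0 0 0"

```text
time: 6.9
tool_pos: [0.4554, 0.3341, 0.0254]
ee_rot: [1.327, 1.571, -0.074]
wrist_force: [0.0, -0.0, 0.1]
width: 0.0117
```

```bash
python3 st.py
```

```text
6.9 p [0.4554 0.3341 0.0254] F [ 0.05 -0.03  0.14] T [-0.016 -0.068  0.036] w 0.0117
```

>>> carry_out --pt "1 0 0 0 0" --pt "1 0 0 0 0" --pt "1 0 0 0 0" --pt "1 0 0 0 0" --pt "1 0 0 0 0"

```text
time: 7.4
tool_pos: [0.4553, 0.3341, 0.0252]
ee_rot: [0.157, 1.571, -1.244]
wrist_force: [-0.3, -0.2, -1.0]
width: 0.0008
```

```bash
python3 st.py
```

```text
7.4 p [0.4553 0.3341 0.0252] F [-0.3  -0.23 -1.02] T [-0.062 -0.1   -0.004] w 0.0008
```

>>> carry_out --pt "0 -4 0 0 0" --pt "0 -4 0 0 0" --pt "0 -4 0 0 0" --pt "0 -4 0 0 0" --pt "0 -4 0 0 0" --pt "0 0 0 0 0" --pt "0 0 0 0 0" --pt "0 0 0 0 0" --pt "0 0 0 0 0" --pt "0 0 0 0 0" --pt "0 0 0 0 0" --pt "0 0 0 0 0"

```text
time: 8.6
tool_pos: [0.4552, 0.334, 0.2247]
ee_rot: [-1.118, 1.57, -2.519]
wrist_force: [-0.3, -0.2, 0.4]
width: 0.0923
```

```bash
python3 - <<'E'
from bench import robot
from h import *
o=robot.get_obs();s=robot.snapshot("wrist");np.savez("w2.npz",**s)
print(o["tool_pos"],fish(s,o["tool_pos"]-[0,0,.2]))
a=s["image"][100:300,150:400,::-1];b=robot.snapshot("side")["image"][170:290,185:335,::-1]
cv2.imwrite("pics/w2.png",np.hstack([cv2.resize(a,(500,400)),cv2.resize(b,(300,400)) if 0 else cv2.resize(b,(300,240))[0:240] if 0 else np.vstack([cv2.resize(b,(300,240)),np.zeros((160,300,3),np.uint8)])]))
E
```

```text
[0.4551776  0.33401111 0.22469819] (np.float64(265.1459636168445), np.float64(164.93249026448058))
```

View pics/w2.png

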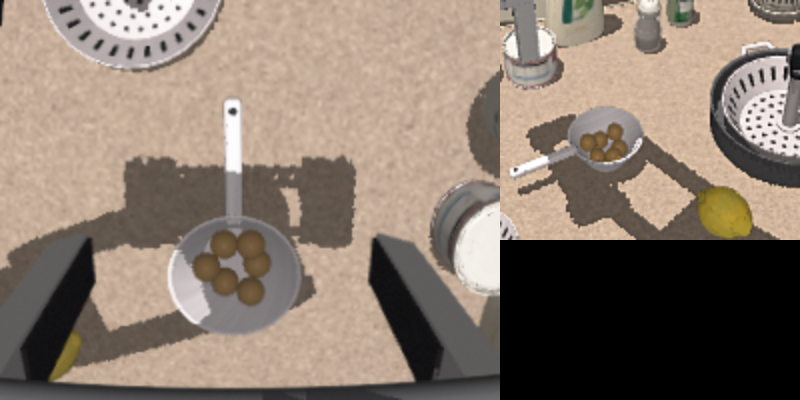

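The cup is where it was: rim at about (267,236), handle end at (266,151) in full-image pixels. I'll check the hand-eye geometry against the visible fingertips.

```bash
python3 - <<'E'
from h import *
from scipy.optimize import least_squares
s=dict(np.load("w2.npz"))
t=np.array([.4552,.334,.2247]);y=np.array([.985,.173,0]);z=np.array([.173,-.985,0])
for k in(-1,1):
  for d in(0,-.1):
    for q in(-.008,.008):print(k,d,q,np.round(fish(s,t+k*y*.047+z*q-np.array([0,0,d]))))
for n,p in[("rim",fplane(s,267.5,236,.045)),("hend",fplane(s,266,151,.039))]:print(n,p.round(4))
print(s["pose"].round(4))
E
python3 - <<'E'
import cv2
im=cv2.imread("pics/w2.png")
E
```

```text
-1 0 -0.008 [201. 207.]
-1 0 0.008 [203. 226.]
-1 -0.1 -0.008 [157. 280.]
-1 -0.1 0.008 [163. 308.]
1 0 -0.008 [328. 206.]
1 0 0.008 [327. 226.]
1 -0.1 -0.008 [371. 279.]
1 -0.1 0.008 [365. 308.]
rim [0.475  0.2376 0.045 ]
hend [0.4527 0.3555 0.039 ]
[[ 0.9858 -0.1621 -0.0441  0.4429]
 [ 0.168   0.9494  0.2654  0.4119]
 [-0.0012 -0.269   0.9631  0.4303]
 [ 0.      0.      0.      1.    ]]
```

The fingertips appear about 20 mm higher than the reported TCP, which explains closing just above the bar. I'll go 2 cm lower and watch the force.

>>> carry_out --pt "0.4 4 0 0 0" --pt "0.4 4 0 0 0" --pt "0.4 4 0 0 0" --pt "0.4 4 0 0 0" --pt "0.4 3 0 0 0" --pt "0.4 1 0 0 0" --pt "0.4 0.7 0 0 0" --pt "0.4 0.6 0 0 0" --pt "0.4 0.6 0 0 0" --pt "0.4 0 0 0 0"

```text
time: 9.7
tool_pos: [0.4557, 0.3343, 0.0067]
ee_rot: [1.768, 1.57, 0.367]
wrist_force: [-0.6, 0.1, 0.5]
width: 0.056
```

```bash
python3 st.py
```

```text
9.7 p [0.4557 0.3343 0.0067] F [-0.6   0.07  0.47] T [-0.038 -0.067 -0.038] w 0.056
```

>>> carry_out --pt "1 0 0 0 0" --pt "1 0 0 0 0" --pt "1 0 0 0 0" --pt "1 0 0 0 0" --pt "1 0 0 0 0" --pt "1 0 0 0 0" --pt "1 0 0 0 0" --pt "1 0 0 0 0"

```text
time: 10.5
tool_pos: [0.4556, 0.3341, 0.0063]
ee_rot: [1.395, 1.57, -0.005]
wrist_force: [1.0, 1.3, -0.1]
width: 0.0117
```

```bash
python3 st.py
```

```text
10.5 p [0.4556 0.3341 0.0063] F [ 0.97  1.3  -0.1 ] T [ 0.012 -0.216  0.101] w 0.0117
```

Bar gripped (11.7 mm). Test lift with force and torque readings.

>>> carry_out --pt "1 -0.3 0 0 0" --pt "1 -0.6 0 0 0" --pt "1 -0.6 0 0 0" --pt "1 -0.6 0 0 0" --pt "1 -0.6 0 0 0" --pt "1 -0.3 0 0 0" --pt "1 0 0 0 0" --pt "1 0 0 0 0"

```text
time: 11.3
tool_pos: [0.4553, 0.334, 0.0362]
ee_rot: [-0.687, 1.571, -2.087]
wrist_force: [-1.0, 0.0, -2.3]
width: 0.0117
```

```bash
python3 st.py;python3 - <<'E'
from bench import robot
from h import *
b=robot.snapshot("side")["image"][150:290,165:345,::-1]
w=robot.snapshot("wrist")["image"][100:300,150:400,::-1]
cv2.imwrite("pics/s3.png",np.hstack([cv2.resize(b,(400,311)),cv2.resize(w,(389,311))]))
E
```

```text
11.3 p [0.4553 0.334  0.0362] F [-0.96  0.02 -2.32] T [ 0.137 -0.024  0.061] w 0.0117
```

View pics/s3.png

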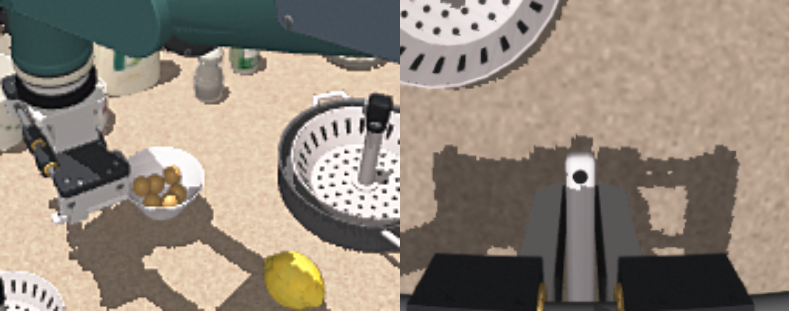

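The cup hangs level, fully held by friction (2.3 N). The tool can't tilt, so I'll let the bar pivot between the pads. That means setting the cup down, loosening slightly, and raising the handle while the bowl's edge rests on the worktop.

>>> carry_out --pt "1 1 0 0 0" --pt "1 1 0 0 0" --pt "1 0.8 0 0 0" --pt "1 0.2 0 0 0" --pt "0.89 0 0 0 0" --pt "0.89 0 0 0 0" --pt "0.89 0 0 0 0" --pt "0.89 -0.4 0 0 0" --pt "0.89 -0.4 0 0.1 0" --pt "0.89 -0.4 0 0.1 0" --pt "0.89 0 0 0 0" --pt "0.89 0 0 0 0"

```text
time: 12.6
tool_pos: [0.4559, 0.3322, 0.0185]
ee_rot: [1.988, 1.57, 0.587]
wrist_force: [0.1, -0.3, -1.3]
width: 0.0117
```

```bash
python3 st.py
```

```text
12.6 p [0.4559 0.3322 0.0185] F [ 0.12 -0.34 -1.3 ] T [ 0.155 -0.033  0.017] w 0.0117
```

>>> carry_out --pt "0.89 -0.5 0 0.1 0" --pt "0.89 -0.5 0 0.2 0" --pt "0.89 -0.5 0 0.2 0" --pt "0.89 -0.5 0 0.2 0" --pt "0.89 0 0 0 0" --pt "0.89 0 0 0 0"

```text
time: 13.2
tool_pos: [0.4571, 0.3253, 0.0386]
ee_rot: [1.938, 1.57, 0.537]
wrist_force: [0.4, -0.2, -1.3]
width: 0.0117
```

```bash
python3 st.py; python3 st.py
```

```text
13.2 p [0.4571 0.3253 0.0386] F [ 0.37 -0.2  -1.34] T [ 0.118 -0.051  0.021] w 0.0117
13.2 p [0.4571 0.3253 0.0386] F [ 0.37 -0.2  -1.34] T [ 0.118 -0.051  0.021] w 0.0117
```

```bash
cat > pot.py <<'E'
from bench import robot
from h import *
s=robot.snapshot("side");h=cv2.cvtColor(s["image"],cv2.COLOR_RGB2HSV)
m=cv2.inRange(h,(10,110,60),(22,255,255));m[:,:185]=0;m[:190]=0;m[275:]=0
n,l,st,c=cv2.connectedComponentsWithStats(m)
for i in range(1,n):
    if st[i,4]>8:print(c[i].round(1),st[i].tolist())
b=np.array([.473,.233,0])
for z in(.015,.045):print("pred potato px at lift",z,np.round(proj(s,b+[0,0,z]),1))
E
python3 pot.py
```

```text
[186.9 211.1] [185, 210, 5, 4, 10]
[191.1 222.6] [189, 221, 6, 6, 17]
[240.1 232.6] [228, 223, 24, 18, 262]
pred potato px at lift 0.015 [236.9 244.6]
pred potato px at lift 0.045 [236.6 236.7]
```

The potato blob rose about 10 px, which matches the whole cup lifting level, so the grip is still tight. I'll lower it and loosen more.

>>> carry_out --pt "0.89 1 0 0 0" --pt "0.89 1 0 0 0" --pt "0.89 0.7 0 0 0" --pt "0.882 0 0 0 0" --pt "0.882 0 0 0 0" --pt "0.882 0 0 0 0"

```text
time: 13.85
tool_pos: [0.4571, 0.3254, 0.0115]
ee_rot: [1.781, 1.57, 0.381]
wrist_force: [0.2, -0.7, -1.7]
width: 0.0118
```

```bash
python3 st.py; python3 pot.py | sed -n 3p
```

```text
13.85 p [0.4571 0.3254 0.0115] F [ 0.25 -0.69 -1.66] T [ 0.139 -0.089 -0.017] w 0.0118
[240.1 240. ] [228, 230, 24, 19, 255]
```

>>> carry_out --pt "0.877 0 0 0 0" --pt "0.877 0 0 0 0" --pt "0.877 0 0 0 0"

```text
time: 14.2
tool_pos: [0.4572, 0.3254, 0.0117]
ee_rot: [1.775, 1.57, 0.374]
wrist_force: [-0.8, -0.3, 0.0]
width: 0.0119
```

```bash
python3 st.py; python3 pot.py | sed -n 3p
```

```text
14.2 p [0.4572 0.3254 0.0117] F [-0.83 -0.3   0.02] T [ 0.052 -0.102 -0.047] w 0.0119
[239.9 240.7] [228, 231, 23, 18, 250]
```

At 0.877 the bowl settled onto the worktop. I'll try raising the handle with a light grip.

>>> carry_out --pt "0.879 0 0 0 0" --pt "0.879 -0.3 0 0 0" --pt "0.879 -0.5 0 0.1 0" --pt "0.879 -0.5 0 0.1 0" --pt "0.879 -0.5 0 0.2 0" --pt "0.879 -0.5 0 0.2 0" --pt "0.879 -0.5 0 0.2 0" --pt "0.879 0 0 0 0"

```text
time: 15.05
tool_pos: [0.4589, 0.3174, 0.0404]
ee_rot: [1.838, 1.569, 0.437]
wrist_force: [-0.1, -0.2, -0.8]
width: 0.0118
```

```bash
python3 st.py; python3 pot.py | sed -n 3p;python3 - <<'E'
from bench import robot
from h import *
b=robot.snapshot("side")["image"][150:290,165:345,::-1]
w=robot.snapshot("wrist")["image"][100:300,150:400,::-1]
cv2.imwrite("pics/s4.png",np.hstack([cv2.resize(b,(400,311)),cv2.resize(w,(389,311))]))
E
```

```text
15.05 p [0.4589 0.3174 0.0404] F [-0.1  -0.18 -0.85] T [ 0.087 -0.017 -0.016] w 0.0118
[240.1 238.6] [229, 231, 22, 16, 207]
```

View pics/s4.png

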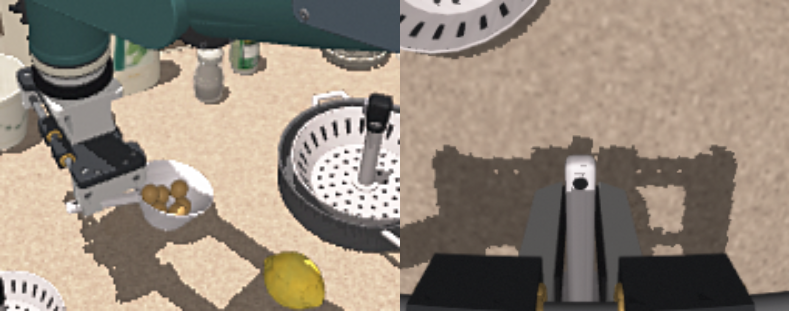

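The base edge rests on the worktop and the bowl is tipped about 13° toward the pan, with the potatoes in, so the pivoting works. I'll continue the arc to about 45°.

>>> carry_out --pt "0.879 -0.6 0 0.4 0" --pt "0.879 -0.6 0 0.4 0" --pt "0.879 -0.6 0 0.5 0" --pt "0.879 -0.5 0 0.5 0" --pt "0.879 -0.5 0 0.5 0" --pt "0.879 -0.5 0 0.5 0" --pt "0.879 -0.5 0 0.6 0" --pt "0.879 -0.5 0 0.6 0" --pt "0.879 -0.4 0 0.6 0" --pt "0.879 -0.4 0 0.6 0" --pt "0.879 -0.3 0 0.5 0" --pt "0.879 0 0 0 0" --pt "1 0 0 0 0" --pt "1 0 0 0 0" --pt "1 0 0 0 0"

```text
time: 16.7
tool_pos: [0.4676, 0.2613, 0.0929]
ee_rot: [-1.37, 1.57, -2.77]
wrist_force: [-0.6, 0.2, -1.6]
width: 0.0115
```

```bash
python3 st.py; python3 pot.py | sed -n 1,4p
```

```text
16.7 p [0.4676 0.2613 0.0929] F [-0.59  0.2  -1.61] T [ 0.095 -0.052 -0.008] w 0.0115
[217.6 194. ] [215, 192, 7, 6, 20]
[257.9 225.9] [247, 221, 19, 12, 101]
pred potato px at lift 0.015 [236.9 244.6]
pred potato px at lift 0.045 [236.6 236.7]
```

```bash
python3 - <<'E'
from bench import robot
from h import *
b=robot.snapshot("side")["image"][150:290,165:345,::-1]
w=robot.snapshot("wrist")["image"][100:300,150:400,::-1]
cv2.imwrite("pics/s5.png",np.hstack([cv2.resize(b,(500,389)),cv2.resize(w,(300,240))[:,:] if 0 else np.vstack([cv2.resize(w,(300,240)),np.zeros((149,300,3),np.uint8)])]))
E
```

```text
(no output)
```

View pics/s5.png

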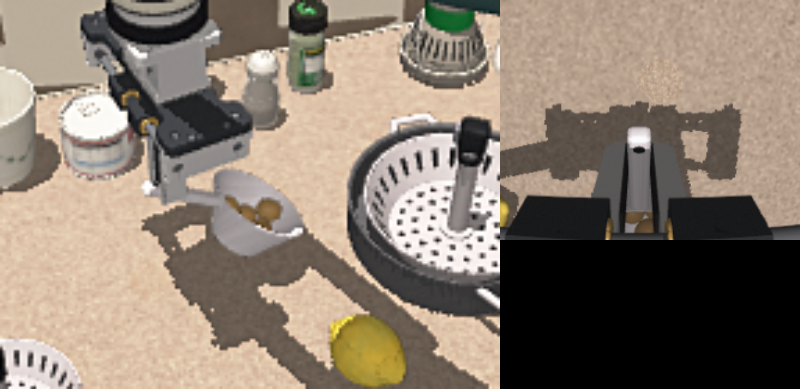

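The bowl is tipped about 45° with its edge on the worktop, and the potatoes are still in. I'll go on to about 60°, then grip tight and lift.

>>> carry_out --pt "0.879 0 0 0 0" --pt "0.879 0 0 0 0" --pt "0.879 -0.2 0 0.4 0" --pt "0.879 -0.2 0 0.5 0" --pt "0.879 -0.1 0 0.5 0" --pt "0.879 -0.1 0 0.5 0" --pt "0.879 0 0 0.4 0" --pt "0.879 0 0 0 0" --pt "1 0 0 0 0" --pt "1 0 0 0 0" --pt "1 0 0 0 0" --pt "1 -1 0 0 0" --pt "1 -2 0 0 0" --pt "1 -2 0 0 0" --pt "1 -1 0 0 0" --pt "1 0 0 0 0" --pt "1 0 0 0 0"

```text
time: 18.55
tool_pos: [0.4715, 0.2385, 0.1589]
ee_rot: [-1.172, 1.57, -2.573]
wrist_force: [-0.2, 0.3, -2.0]
width: 0.0117
```

```bash
python3 st.py; python3 pot.py | sed -n 1,3p; python3 - <<'E'
from bench import robot
from h import *
b=robot.snapshot("side")["image"][110:290,165:385,::-1]
w=robot.snapshot("wrist")["image"][:,:,::-1]
cv2.imwrite("pics/s6.png",np.hstack([cv2.resize(b,(440,360)),cv2.resize(w[:, 80:440],(338,360))]))
E
```

```text
18.55 p [0.4715 0.2385 0.1589] F [-0.21  0.3  -2.01] T [ 0.066 -0.098 -0.022] w 0.0117
[268.1 204.5] [260, 201, 14, 9, 68]
pred potato px at lift 0.015 [236.9 244.6]
pred potato px at lift 0.045 [236.6 236.7]
```

View pics/s6.png

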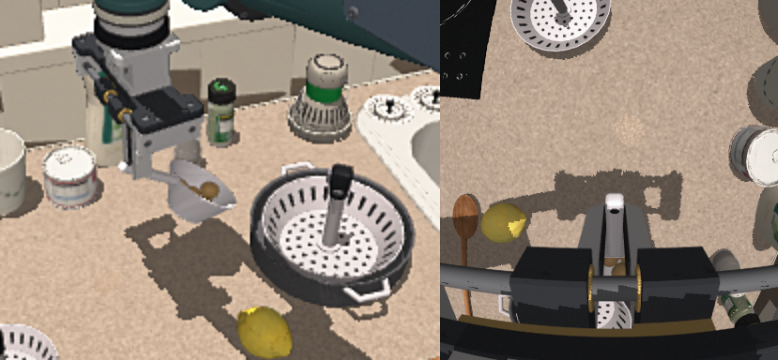

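Tilted about 55–60° with the potatoes still in. I'll carry it over the basket's +y side, keeping short of the knob.

>>> carry_out --pt "1 -0.6 0 0 0" --pt "1 -1 0 0 0" --pt "1 -1 0 0 0" --pt "1 0 -0.4 0.7 0" --pt "1 0 -0.9 1.5 0" --pt "1 0 -0.9 1.5 0" --pt "1 0 -0.9 1.5 0" --pt "1 0 -0.9 1.5 0" --pt "1 0 -0.9 1.5 0" --pt "1 0 -0.9 1.5 0" --pt "1 0 -0.9 1.5 0" --pt "1 0 -0.5 1 0" --pt "1 0 0 0 0" --pt "1 0 0 0 0"

```text
time: 20.1
tool_pos: [0.4214, 0.1068, 0.1857]
ee_rot: [2.654, 1.568, 1.254]
wrist_force: [-0.1, 5.2, 0.4]
width: 0.0117
```

```bash
sed -i 's/m\[:190\]=0/m[:150]=0/' pot.py; python3 st.py; python3 pot.py | sed -n 1,5p
```

```text
20.1 p [0.4214 0.1068 0.1857] F [-0.11  5.19  0.37] T [ 1.096 -0.007  0.073] w 0.0117
[302.2 152.4] [299, 150, 8, 7, 9]
[298.3 157.7] [296, 155, 7, 7, 23]
[325.3 200.1] [321, 198, 9, 6, 35]
pred potato px at lift 0.015 [236.9 244.6]
pred potato px at lift 0.045 [236.6 236.7]
```

5 N in y means the bowl rim touches the knob, so I'll back off 2.5 cm and up 1 cm.

>>> carry_out --pt "1 0 0 -1.2 0" --pt "1 -0.5 0 -1.3 0" --pt "1 -0.5 0 0 0" --pt "1 0 0 0 0" --pt "1 0 0 0 0"

```text
time: 20.65
tool_pos: [0.4173, 0.1304, 0.1951]
ee_rot: [-0.274, 1.57, -1.675]
wrist_force: [0.1, 0.6, -2.1]
width: 0.0114
```

```bash
python3 st.py; python3 pot.py | sed -n 1,3p; python3 - <<'E'
from bench import robot
from h import *
b=robot.snapshot("side")["image"][80:270,215:425,::-1]
w=robot.snapshot("scene")["image"][170:290,170:370,::-1]
cv2.imwrite("pics/s7.png",np.hstack([cv2.resize(b,(464,420)),np.vstack([cv2.resize(w,(336,202)),np.zeros((218,336,3),np.uint8)])]))
E
```

```text
20.65 p [0.4173 0.1304 0.1951] F [ 0.15  0.61 -2.11] T [ 0.085 -0.108  0.047] w 0.0114
[287.8 157.5] [285, 155, 8, 7, 23]
[316.6 201.4] [312, 199, 9, 7, 40]
pred potato px at lift 0.015 [236.9 244.6]
```

View pics/s7.png

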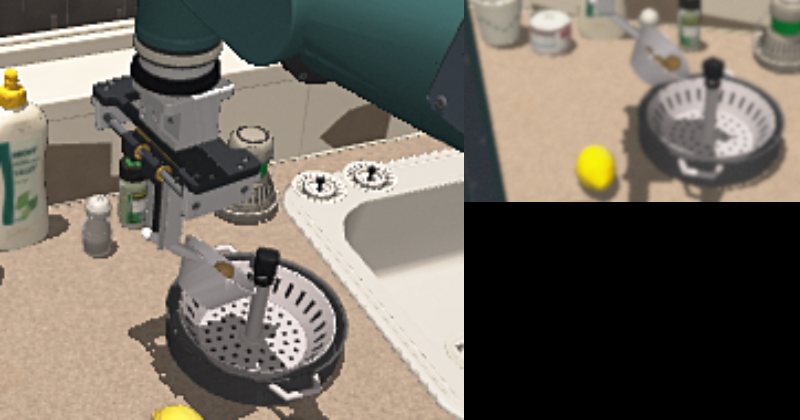

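The bowl hangs at about 45° over the +y part of the basket, just short of the knob. I'll loosen in short pulses and follow inward.

>>> carry_out --pt "0.879 0 0 0 0" --pt "0.879 0 0 0 0" --pt "1 0 0 0 0" --pt "1 0 0 0 0" --pt "1 0 0 0 0"

```text
time: 21.3
tool_pos: [0.4172, 0.1307, 0.1953]
ee_rot: [0.427, 1.571, -0.974]
wrist_force: [-0.1, 0.6, -1.4]
width: 0.0118
```

```bash
cat > tilt.py <<'E'
# bowl pixels (light, low saturation) in the scene view near the cup: handle slope
from bench import robot
from h import *
o=robot.get_obs();s=robot.snapshot("scene")
f=np.array([.173,-.985,0]);g=o["tool_pos"]+[0,0,.033]
up=np.array([0,0,1.])
im=s["image"].astype(int);mx=im.max(2);mn=im.min(2)
m=((mx>105)&(mx-mn<38)).astype(np.uint8)
best=[]
for th in range(0,111,5):
    t=np.radians(th);Y=-f*np.cos(t)+up*np.sin(t);Z=up*np.cos(t)+f*np.sin(t)
    c=g-.107*Y-.039*Z
    P=[]
    for r,z in((.024,0),(.048,.045)):
        for a in np.linspace(0,6.28,24):P.append(proj(s,c+r*np.cos(a)*np.array([f[1],-f[0],0])+r*np.sin(a)*Y+z*Z))
    P+= [proj(s,c+y*Y+.039*Z) for y in(.05,.09)]
    hull=cv2.convexHull(np.array(P,np.float32)).astype(np.int32)
    k=np.zeros(m.shape,np.uint8);cv2.fillConvexPoly(k,hull,1)
    best.append((round(float((k&m).sum()/k.sum()),2),int(k.sum()),th))
print(best)
E
python3 st.py; python3 pot.py | sed -n 1,3p; python3 tilt.py
```

```text
21.3 p [0.4172 0.1307 0.1953] F [-0.1   0.57 -1.37] T [ 0.063 -0.078  0.015] w 0.0118
[287.6 157.5] [285, 155, 7, 7, 22]
[316.5 201.5] [312, 199, 9, 7, 38]
pred potato px at lift 0.015 [236.9 244.6]
[(0.63, 1357, 0), (0.65, 1329, 5), (0.67, 1313, 10), (0.69, 1296, 15), (0.7, 1286, 20), (0.71, 1277, 25), (0.76, 1229, 30), (0.77, 1219, 35), (0.82, 1176, 40), (0.85, 1156, 45), (0.74, 1118, 50), (0.65, 1066, 55), (0.54, 1050, 60), (0.4, 996, 65), (0.26, 981, 70), (0.14, 912, 75), (0.09, 873, 80), (0.09, 845, 85), (0.08, 813, 90), (0.08, 789, 95), (0.09, 812, 100), (0.13, 841, 105), (0.19, 877, 110)]
```

>>> carry_out --pt "0.877 0 0 0 0" --pt "0.877 0 0 0 0" --pt "1 0 0 0 0" --pt "1 0 0 0 0"

```text
time: 21.8
tool_pos: [0.4172, 0.1307, 0.1952]
ee_rot: [0.185, 1.571, -1.216]
wrist_force: [0.5, -0.1, -2.1]
width: 0.0113
```

```bash
sed -i 's/^print(best)/print(sorted(best)[::-1][:4])/' tilt.py; python3 st.py; python3 pot.py | sed -n 1,3p; python3 tilt.py
```

```text
21.8 p [0.4172 0.1307 0.1952] F [ 0.48 -0.14 -2.13] T [ 0.098 -0.062 -0.006] w 0.0113
[287.4 157.5] [285, 155, 7, 7, 24]
[316.3 201.4] [312, 199, 8, 7, 36]
pred potato px at lift 0.015 [236.9 244.6]
[(0.85, 1157, 45), (0.82, 1169, 40), (0.77, 1219, 35), (0.76, 1229, 30)]
```

>>> carry_out --pt "0.875 0 0 0 0" --pt "0.875 0 0 0 0" --pt "1 0 0 0 0" --pt "1 0 0 0 0"

```text
time: 22.3
tool_pos: [0.4172, 0.1307, 0.1953]
ee_rot: [0.59, 1.571, -0.811]
wrist_force: [-0.3, 0.8, -1.5]
width: 0.0112
```

```bash
python3 st.py; python3 pot.py | sed -n 1,3p; python3 tilt.py
```

```text
22.3 p [0.4172 0.1307 0.1953] F [-0.29  0.75 -1.47] T [ 0.083 -0.121  0.053] w 0.0112
[287.5 157.5] [285, 155, 7, 7, 23]
[315.9 202.2] [312, 200, 8, 7, 33]
pred potato px at lift 0.015 [236.9 244.6]
[(0.86, 1157, 45), (0.8, 1178, 40), (0.76, 1120, 50), (0.74, 1209, 35)]
```

>>> carry_out --pt "0.875 0 0 0 0" --pt "0.875 0 0 0 0" --pt "0.875 0 0 0 0" --pt "1 0 0 0 0" --pt "1 0 0 0 0"

```text
time: 22.9
tool_pos: [0.4172, 0.1307, 0.1953]
ee_rot: [0.018, 1.571, -1.383]
wrist_force: [0.4, 0.2, -3.0]
width: 0.0116
```

```bash
python3 st.py; python3 pot.py | sed -n 1,4p; python3 tilt.py
```

```text
22.9 p [0.4172 0.1307 0.1953] F [ 0.37  0.19 -2.96] T [ 0.027 -0.08  -0.014] w 0.0116
[287.6 157.5] [285, 155, 7, 7, 22]
pred potato px at lift 0.015 [236.9 244.6]
pred potato px at lift 0.045 [236.6 236.7]
[(0.87, 1066, 55), (0.85, 1050, 60), (0.79, 1115, 50), (0.73, 996, 65)]
```

Now about 57°. I'll move in 3 cm and pulse again.

>>> carry_out --pt "1 0 0 1 0" --pt "1 0 0 1 0" --pt "1 0 0 1 0" --pt "1 0 0 0 0" --pt "0.875 0 0 0 0" --pt "0.875 0 0 0 0" --pt "0.875 0 0 0 0" --pt "1 0 0 0 0" --pt "1 0 0 0 0"

```text
time: 23.9
tool_pos: [0.4222, 0.1014, 0.1953]
ee_rot: [0.259, 1.571, -1.141]
wrist_force: [0.4, 0.4, -2.3]
width: 0.0117
```

```bash
python3 st.py; python3 pot.py | sed -n 1,4p; python3 tilt.py
```

```text
23.9 p [0.4222 0.1014 0.1953] F [ 0.41  0.37 -2.3 ] T [ 0.026 -0.077 -0.005] w 0.0117
[301.2 152.9] [299, 150, 7, 8, 23]
[335.6 237.5] [332, 234, 8, 8, 52]
pred potato px at lift 0.015 [236.9 244.6]
pred potato px at lift 0.045 [236.6 236.7]
[(0.91, 1006, 60), (0.83, 972, 65), (0.82, 1050, 55), (0.73, 1094, 50)]
```

One potato is already in the basket at about (336,237), tilt now about 61°. Continuing.

>>> carry_out --pt "1 0 0 0.6 0" --pt "1 0 0 0.6 0" --pt "1 0 0 0 0" --pt "0.875 0 0 0 0" --pt "0.875 0 0 0 0" --pt "0.875 0 0 0 0" --pt "0.875 0 0 0 0" --pt "1 0 0 0 0" --pt "1 0 0 0 0"

```text
time: 24.9
tool_pos: [0.4243, 0.0894, 0.1952]
ee_rot: [-0.296, 1.571, -1.697]
wrist_force: [-0.2, -0.5, -1.3]
width: 0.0118
```

```bash
python3 st.py; python3 pot.py | sed -n 1,6p; python3 tilt.py
```

```text
24.9 p [0.4243 0.0894 0.1952] F [-0.16 -0.48 -1.29] T [ 0.009 -0.1   -0.014] w 0.0118
[306.1 151.9] [304, 150, 7, 6, 19]
[336.1 238.5] [332, 235, 9, 8, 53]
pred potato px at lift 0.015 [236.9 244.6]
pred potato px at lift 0.045 [236.6 236.7]
[(0.92, 977, 65), (0.87, 1003, 60), (0.85, 904, 70), (0.77, 1030, 55)]
```

>>> carry_out --pt "1 0 0 0.7 0" --pt "1 0 0 0 0" --pt "0.873 0 0 0 0" --pt "0.873 0 0 0 0" --pt "0.873 0 0 0 0" --pt "0.873 0 0 0 0" --pt "1 0 0 0 0" --pt "1 0 0 0 0" --pt "1 0 0 0 0"

```text
time: 25.9
tool_pos: [0.4255, 0.0824, 0.1954]
ee_rot: [0.883, 1.57, -0.518]
wrist_force: [-0.5, -0.5, -1.1]
width: 0.0112
```

```bash
python3 st.py; python3 pot.py | sed -n 1,6p; python3 tilt.py
```

```text
25.9 p [0.4255 0.0824 0.1954] F [-0.5  -0.46 -1.1 ] T [-0.073 -0.112 -0.045] w 0.0112
[307.7 152. ] [307, 150, 3, 5, 10]
[318.2 231.3] [311, 226, 14, 11, 72]
[333.8 238.9] [323, 233, 22, 14, 159]
pred potato px at lift 0.015 [236.9 244.6]
pred potato px at lift 0.045 [236.6 236.7]
[(0.91, 816, 90), (0.89, 795, 85), (0.79, 841, 80), (0.74, 822, 95)]
```

Tilt is about 88° and most potatoes are in the basket. I'll move in 3 cm, shake gently, then look.

>>> carry_out --pt "1 0 0 1 0" --pt "1 0 0 1 0" --pt "1 0 0 1 0" --pt "1 0 0 -0.8 0" --pt "1 0 0 0.8 0" --pt "1 0 0 -0.8 0" --pt "1 0 0 0.8 0" --pt "1 0 0 -0.8 0" --pt "1 0 0 0.8 0" --pt "1 0 0 0 0" --pt "1 0 0 0 0"

```text
time: 27.1
tool_pos: [0.4306, 0.0527, 0.1953]
ee_rot: [0.711, 1.571, -0.69]
wrist_force: [-0.2, 0.2, -0.1]
width: 0.0115
```

```bash
python3 st.py; python3 pot.py | sed -n 1,6p; python3 tilt.py; python3 - <<'E'
from bench import robot
from h import *
b=robot.snapshot("side")["image"][110:290,225:415,::-1]
w=robot.snapshot("scene")["image"][150:300,190:390,::-1]
cv2.imwrite("pics/s8.png",np.hstack([cv2.resize(b,(475,450)),np.vstack([cv2.resize(w,(320,240)),np.zeros((210,320,3),np.uint8)])]))
E
```

```text
27.1 p [0.4306 0.0527 0.1953] F [-0.23  0.15 -0.07] T [-0.021 -0.087 -0.029] w 0.0115
[315.8 231.3] [305, 228, 20, 8, 104]
[342.1 238.2] [338, 231, 9, 16, 107]
[331.5 237.6] [328, 234, 8, 8, 52]
pred potato px at lift 0.015 [236.9 244.6]
pred potato px at lift 0.045 [236.6 236.7]
[(0.96, 812, 90), (0.87, 804, 85), (0.86, 861, 95), (0.83, 1381, 0)]
```

View pics/s8.png

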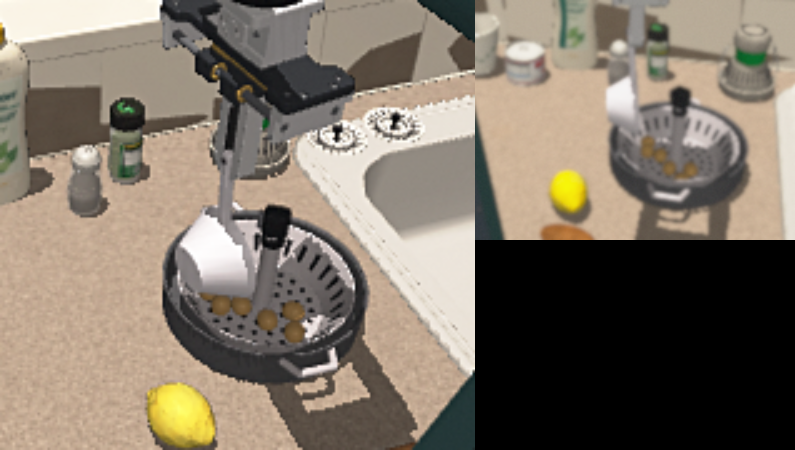

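All six potatoes are visible in the basket, at crop pixels (208,295), (221,305), (242,305), (267,320), (293,312) and (294,332), and the cup hangs empty. I'll take it back toward its starting side and lower it until the lip is just above the worktop.

>>> carry_out --pt "1 -1 0 0 0" --pt "1 -1 0 0 0" --pt "1 -0.5 0 -1 0" --pt "1 0 0 -2 0" --pt "1 0 0.5 -2 0" --pt "1 0 0.7 -2 0" --pt "1 0 0.7 -2 0" --pt "1 0 0.7 -2 0" --pt "1 0 0.7 -2 0" --pt "1 1 0.7 -0.5 0" --pt "1 2 0 0 0" --pt "1 2 0 0 0" --pt "1 2 0 0 0" --pt "1 1 0 0 0" --pt "1 0 0 0 0"

```text
time: 28.8
tool_pos: [0.446, 0.1921, 0.1383]
ee_rot: [-1.382, 1.567, -2.783]
wrist_force: [-0.6, -0.7, -1.1]
width: 0.0115
```

```bash
python3 st.py;  python3 tilt.py
```

```text
28.8 p [0.446  0.1921 0.1383] F [-0.62 -0.75 -1.14] T [-0.087 -0.115 -0.041] w 0.0115
[(0.91, 757, 90), (0.8, 802, 85), (0.76, 727, 95), (0.66, 836, 80)]
```

>>> carry_out --pt "1 0.6 0 1 0" --pt "1 0.6 0 1 0" --pt "0.877 0.4 0 0 0" --pt "0.877 0.2 0 -0.5 0" --pt "0.877 0.3 0 -1 0" --pt "0.877 0.3 0 -1 0" --pt "0.877 0.4 0 -1 0" --pt "0.877 0.5 0 -1 0" --pt "0.877 0.5 0 -1 0" --pt "0.877 0.5 0 -1.1 0" --pt "0.877 0.4 0 -1.1 0" --pt "0.877 0 0 0 0"

```text
time: 30.05
tool_pos: [0.438, 0.2526, 0.0951]
ee_rot: [2.282, 1.565, 0.884]
wrist_force: [-0.3, 2.5, 7.5]
width: 0.0116
```

```bash
python3 st.py;  python3 tilt.py
```

```text
30.05 p [0.438  0.2526 0.0951] F [-0.28  2.49  7.48] T [0.351 0.032 0.013] w 0.0116
[(0.89, 959, 60), (0.81, 938, 65), (0.79, 991, 55), (0.7, 894, 70)]
```

It rolls back as planned (60°). Continuing the arc.

>>> carry_out --pt "0.876 0.2 0 -1 0" --pt "0.876 0.4 0 -1 0" --pt "0.876 0.4 0 -1 0" --pt "0.876 0.6 0 -1 0" --pt "0.876 0.6 0 -0.9 0" --pt "0.876 0.8 0 -0.9 0" --pt "0.876 0.8 0 -0.8 0" --pt "0.876 0.9 0 -0.8 0" --pt "0.876 0.9 0 -0.7 0" --pt "0.876 0 0 0 0"

```text
time: 31.1
tool_pos: [0.4224, 0.3285, 0.0348]
ee_rot: [-1.162, 1.567, -2.562]
wrist_force: [0.2, -0.0, -0.8]
width: 0.0114
```

```bash
python3 st.py;  python3 tilt.py
```

```text
31.1 p [0.4224 0.3285 0.0348] F [ 0.22 -0.03 -0.77] T [-0.037 -0.177  0.025] w 0.0114
[(0.86, 1115, 15), (0.85, 1094, 20), (0.8, 1103, 10), (0.77, 1099, 25)]
```

>>> carry_out --pt "0.876 0.9 0 -0.5 0" --pt "0.876 0.9 0 -0.4 0" --pt "0.876 0.8 0 -0.2 0" --pt "0.876 0.1 0 0 0" --pt "0.876 0 0 0 0"

```text
time: 31.65
tool_pos: [0.4218, 0.3393, 0.0099]
ee_rot: [-0.798, 1.57, -2.199]
wrist_force: [-0.2, -0.0, -0.4]
width: 0.0122
```

```bash
python3 st.py;  python3 tilt.py
```

```text
31.65 p [0.4218 0.3393 0.0099] F [-0.18 -0.02 -0.37] T [ 0.004 -0.07  -0.019] w 0.0122
[(0.86, 1079, 5), (0.85, 1081, 0), (0.8, 1086, 10), (0.74, 1103, 15)]
```

>>> carry_out --pt "0.5 0 0 0 0" --pt "0.5 0 0 0 0" --pt "0.5 0 0 0 0" --pt "0.5 0 0 0 0" --pt "0.5 0 0 0 0" --pt "0.5 -1 0 0 0" --pt "0.5 -3 0 0 0" --pt "0.5 -4 0 0 0" --pt "0.5 -4 0 0 0" --pt "0.5 -4 0 0 0" --pt "0.5 -4 0 0 0" --pt "0.5 -4 0 0 0" --pt "0.5 -2 -0.4 3.6 0" --pt "0.5 0 -0.4 3.6 0" --pt "0.5 0 -0.4 3.6 0" --pt "0.5 0 -0.4 3.6 0" --pt "0.5 0 -0.4 3.6 0" --pt "0.5 0 -0.4 3.6 0" --pt "0.5 0 -0.4 3.6 0" --pt "0.5 0 -0.4 3.6 0"

```text
time: 33.7
tool_pos: [0.4389, 0.0489, 0.2713]
ee_rot: [1.319, 1.569, -0.081]
wrist_force: [-0.4, 0.4, -0.3]
width: 0.0471
```

```bash
python3 - <<'E'
from bench import robot
from h import *
o=robot.get_obs();print(o["tool_pos"],o["joint_positions"].round(3),o["width"])
s=robot.snapshot("wrist");np.savez("w9.npz",**s)
a=s["side"] if 0 else robot.snapshot("side")["image"][:,:,::-1]
k=np.array([.4386,-.0117,.144]);u,v=fish(s,k);print("knob pred",u,v,"tcp below",fish(s,o["tool_pos"]-[0,0,.13]))
u,v=int(u),int(v)
x0=max(0,u-70);y0=max(0,min(v-60,264))
print("crop",x0,y0)
w=cv2.resize(s["image"][y0:y0+120,x0:x0+140,::-1],(560,480),interpolation=cv2.INTER_CUBIC)
b=cv2.resize(a[190:310,170:290],(236,236));c=cv2.resize(a[160:260,290:390],(236,236))
cv2.imwrite("pics/w9.png",np.hstack([w,np.vstack([b,c,np.zeros((8,236,3),np.uint8)])]))
E
```

```text
[0.4388528  0.04887739 0.27128905] [-0.018 -0.156  1.424 -0.     1.872 -0.188] 0.047069473174218064
knob pred 256.12774902146276 225.07319736155148 tcp below (np.float64(264.7178336278141), np.float64(176.44916314831067))
crop 186 165
```

View pics/w9.png

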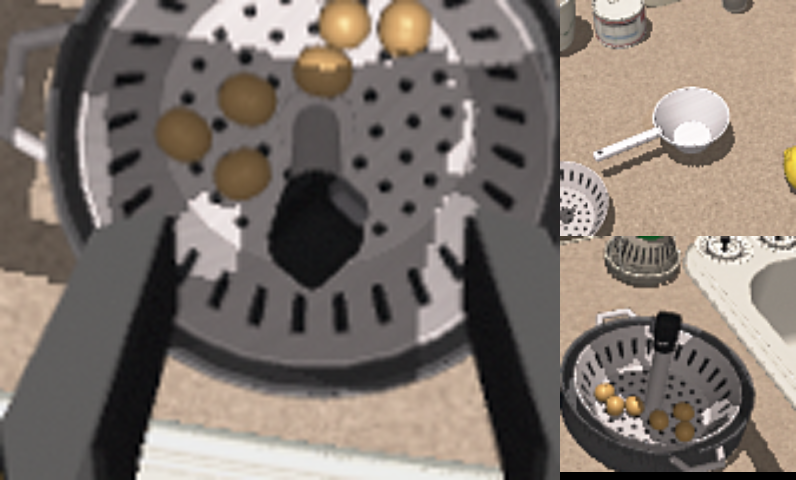

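The view shows the cup standing upright and six potatoes in the basket. The knob is a rotated block at crop (316,232) with its grey button on the up-right face at (348,200). I'll fit the knob's yaw by silhouette.

```bash
python3 - <<'E'
from h import *
from scipy.optimize import differential_evolution
s=dict(np.load("w9.npz"));x0,y0=186,165;S=4
im=cv2.resize(s["image"][y0:y0+120,x0:x0+140],None,fx=S,fy=S,interpolation=cv2.INTER_CUBIC).max(2)
m=(im<42).astype(np.uint8);m[:160]=0;m[300:]=0;m[:,:262]=0;m[:,380:]=0
n,l,st,c=cv2.connectedComponentsWithStats(m);i=1+st[1:,4].argmax();m=(l==i).astype(np.uint8);print(st[i],c[i])
def px(p):u,v=fish(s,p);return ((u-x0+.5)*S,(v-y0+.5)*S)
def masks(q):
    x,y,a=q;ca,sa=np.cos(a),np.sin(a);out=[]
    for bx in((-.011,.011,-.013,.013,-.015,.015),(-.0065,.0065,.013,.018,-.008,.008)):
        P=[px((x+ca*u-sa*v,y+sa*u+ca*v,.129+w)) for u in bx[:2] for v in bx[2:4] for w in bx[4:]]
        k=np.zeros(m.shape,np.uint8);cv2.fillConvexPoly(k,cv2.convexHull(np.array(P,np.float32)).astype(np.int32),1);out.append(k)
    return out
def cost(q):
    k,b=masks(q);k=k&(1-b);return -(k&m).sum()/max(1,(k|m).sum())
for lo,hi in((0,1.57),(1.57,3.14),(-1.57,0),(-3.14,-1.57)):
    r=differential_evolution(cost,[(.42,.46),(-.035,.015),(lo,hi)],seed=1,maxiter=40,popsize=12)
    print(r.x.round(4),np.degrees(r.x[2]).round(1),r.fun.round(3), "pad px",np.round(px((r.x[0]-np.sin(r.x[2])*.0155,r.x[1]+np.cos(r.x[2])*.0155,.135))))
E
```

```text
[ 269  171   94  117 7189] [311.77994158 229.97329253]
[ 0.4231 -0.0256  0.2493] 14.3 0.0 pad px [222. 218.]
[ 0.421  -0.0109  3.0032] 172.1 0.0 pad px [214. 263.]
[ 0.4223 -0.0271 -1.4291] -81.9 0.0 pad px [274. 269.]
[ 0.4211  0.0068 -1.9429] -111.3 0.0 pad px [280. 191.]<stdin>:15: RuntimeWarning: overflow encountered in scalar negative
```

```bash
cat > fit.py <<'E'
from h import *
from scipy.optimize import differential_evolution
s=dict(np.load("w9.npz"));x0,y0=186,165;S=4
im=cv2.resize(s["image"][y0:y0+120,x0:x0+140],None,fx=S,fy=S,interpolation=cv2.INTER_CUBIC).max(2)
m=(im<42).astype(np.uint8);m[:160]=0;m[300:]=0;m[:,:262]=0;m[:,380:]=0
n,l,st,c=cv2.connectedComponentsWithStats(m);i=1+st[1:,4].argmax();m=(l==i).astype(np.uint8)
def px(p):u,v=fish(s,p);return ((u-x0+.5)*S,(v-y0+.5)*S)
def masks(q):
    x,y,a=q;ca,sa=np.cos(a),np.sin(a);out=[]
    for bx in((-.011,.011,-.013,.013,-.015,.015),(-.0065,.0065,.013,.018,-.008,.008)):
        P=[px((x+ca*u-sa*v,y+sa*u+ca*v,.129+w)) for u in bx[:2] for v in bx[2:4] for w in bx[4:]]
        k=np.zeros(m.shape,np.uint8);cv2.fillConvexPoly(k,cv2.convexHull(np.array(P,np.float32)).astype(np.int32),1);out.append(k)
    return out
def cost(q):
    k,b=masks(q);k=k&(1-b);return -float((k&m).sum())/max(1.,float((k|m).sum()))
for lo,hi in((-1.57,0),(-.8,.8)):
    r=differential_evolution(cost,[(.42,.46),(-.035,.015),(lo,hi)],seed=1,maxiter=40,popsize=12)
    print(r.x.round(4),np.degrees(r.x[2]).round(1),round(r.fun,3), "pad px",np.round(px((r.x[0]-np.sin(r.x[2])*.0155,r.x[1]+np.cos(r.x[2])*.0155,.135))))
E
python3 fit.py
```

```text
[ 0.4485 -0.0101 -0.5778] -33.1 -0.815 pad px [350. 197.]
[ 0.4485 -0.0102 -0.5477] -31.4 -0.814 pad px [349. 196.]
```

The fit gives yaw −33° at (0.4485, −0.010), and the pad prediction matches the picture. I'll average that with the side camera to (0.445, −0.011), align the jaws with the basket's y, and come down in two stages.

>>> carry_out --pt "0.35 0 0 0 -7.9" --pt "0.35 0 0 0 -7.9" --pt "0.35 0 0 0 -7.9" --pt "0.35 0 0 0 -7.9" --pt "0.35 0 0 0 -7.9" --pt "0.35 0 0 0 -7.9" --pt "0.35 0 -1.6 1.3 0" --pt "0.35 0 -1.6 1.3 0" --pt "0.35 0 -1.5 1.2 0" --pt "0.35 3 0 0 0" --pt "0.35 3 0 0 0" --pt "0.35 2 0 0 0" --pt "0.35 1 0 0 0" --pt "0.35 0 0 0 0"

```text
time: 35.2
tool_pos: [0.4448, -0.0091, 0.1793]
ee_rot: [-2.793, 1.568, 2.917]
wrist_force: [0.6, 0.7, 0.0]
width: 0.061
```

```bash
python3 st.py; python3 - <<'E'
from bench import robot
from h import *
o=robot.get_obs();p=o["tool_pos"];print(np.degrees(o["ee_rot"][0]-o["ee_rot"][2]))
# side view: fingers vs knob
s=robot.snapshot("side");print("knob(.445,-.011,.144)->",np.round(proj(s,(.445,-.011,.144))),"(.4386)->",np.round(proj(s,(.4386,-.0117,.129))))
im=s["image"].max(2);m=(im<45).astype(np.uint8);m[:170]=0;m[230:]=0;m[:,:310]=0;m[:,370:]=0
n,l,st,c=cv2.connectedComponentsWithStats(m)
for i in range(1,n):
    if st[i,4]>30:print(st[i].tolist(),c[i].round(1))
w=robot.snapshot("wrist");print("tcp px",fish(w,p),"knob px",fish(w,(.445,-.011,.144)))
im=w["image"].max(2);m=(im<42).astype(np.uint8);m[:120]=0;m[280:]=0;m[:,:200]=0;m[:,330:]=0
n,l,st,c=cv2.connectedComponentsWithStats(m)
for i in range(1,n):
    if st[i,4]>60:print(st[i].tolist(),c[i].round(1))
E
```

```text
35.2 p [ 0.4448 -0.0091  0.1793] F [0.64 0.7  0.03] T [-0.004 -0.092 -0.054] w 0.061
-327.1829902734938
knob(.445,-.011,.144)-> [335. 195.] (.4386)-> [336. 201.]
[330, 192, 11, 18, 150] [334.7 200.1]
[349, 202, 21, 28, 95] [362.9 215.1]
tcp px (np.float64(263.99423364987433), np.float64(214.09717895622418)) knob px (np.float64(262.48799840162195), np.float64(201.031818120319))
[320, 120, 10, 13, 64] [326.  124.5]
[249, 182, 29, 34, 845] [263.  200.1]
[306, 210, 24, 70, 601] [320.1 249. ]
[200, 219, 34, 61, 685] [211.4 251.3]
```

The knob appears at (263,200) against a predicted (262,201), so it's well centred. Going down and gripping.

>>> carry_out --pt "0.35 2 -0.15 0.1 0" --pt "0.35 2 0 0 0" --pt "0.35 1.5 0 0 0" --pt "0.35 1.2 0 0 0" --pt "0.35 1 0 0 0" --pt "0.35 1 0 0 0" --pt "0.35 0 0 0 0"

```text
time: 36.0
tool_pos: [0.4449, -0.0115, 0.0922]
ee_rot: [-2.677, 1.569, 3.033]
wrist_force: [0.1, -0.0, 0.4]
width: 0.0612
```

```bash
python3 st.py
```

```text
36.0 p [ 0.4449 -0.0115  0.0922] F [ 0.07 -0.03  0.35] T [-0.023 -0.144 -0.074] w 0.0612
```

>>> carry_out --pt "1 0 0 0 0" --pt "1 0 0 0 0" --pt "1 0 0 0 0" --pt "1 0 0 0 0" --pt "1 0 0 0 0" --pt "1 0 0 0 0" --pt "1 0 0 0 0" --pt "1 0 0 0 0"

```text
time: 36.8
tool_pos: [0.446, -0.0119, 0.0939]
ee_rot: [0.087, 1.569, -0.487]
wrist_force: [0.1, -1.7, 3.5]
width: 0.0261
```

```bash
python3 st.py
```

```text
36.8 p [ 0.446  -0.0119  0.0939] F [ 0.14 -1.7   3.48] T [-0.004 -0.156 -0.014] w 0.0261
```

Width is 26 mm, so the button is pressed. Pulling the handle out slowly by 8 cm.

>>> carry_out --pt "1 -0.3 0 0 0" --pt "1 -0.5 0 0 0" --pt "1 -0.6 0 0 0" --pt "1 -0.6 0 0 0" --pt "1 -0.6 0 0 0" --pt "1 -0.6 0 0 0" --pt "1 -0.6 0 0 0" --pt "1 -0.6 0 0 0" --pt "1 -0.6 0 0 0" --pt "1 -0.6 0 0 0" --pt "1 -0.6 0 0 0" --pt "1 -0.6 0 0 0" --pt "1 -0.6 0 0 0" --pt "1 -0.6 0 0 0" --pt "1 0 0 0 0" --pt "1 0 0 0 0"

```text
time: 38.4
tool_pos: [0.4457, -0.0117, 0.1737]
ee_rot: [0.228, 1.57, -0.346]
wrist_force: [1.2, -1.0, 0.9]
width: 0.0256
```

```bash
python3 st.py; python3 pot.py|head -8
```

```text
38.4 p [ 0.4457 -0.0117  0.1737] F [ 1.16 -0.97  0.85] T [-0.084 -0.53  -0.038] w 0.0256
[314.1 229.6] [305, 223, 20, 13, 145]
[342.1 238.1] [338, 230, 9, 17, 109]
[331.4 237.5] [328, 234, 8, 8, 49]
pred potato px at lift 0.015 [236.9 244.6]
pred potato px at lift 0.045 [236.6 236.7]
```

The handle slides freely and the basket stays down. I'll go on to the second stop, then lift about 8 cm.

>>> carry_out --pt "1 -0.3 0 0 0" --pt "1 -0.3 0 0 0" --pt "1 -0.3 0 0 0" --pt "1 -0.3 0 0 0" --pt "1 -0.3 0 0 0" --pt "1 -0.4 0 0 0" --pt "1 -0.6 0 0 0" --pt "1 -0.7 0 0 0" --pt "1 -0.8 0 0 0" --pt "1 -0.8 0 0 0" --pt "1 -0.8 0 0 0" --pt "1 -0.8 0 0 0" --pt "1 -0.8 0 0 0" --pt "1 -0.8 0 0 0" --pt "1 -0.6 0 0 0" --pt "1 -0.4 0 0 0" --pt "1 -0.2 0 0 0" --pt "1 0 0 0 0" --pt "1 0 0 0 0"

```text
time: 40.35
tool_pos: [0.4454, -0.0116, 0.2649]
ee_rot: [-2.597, 1.57, 3.113]
wrist_force: [-0.3, -0.6, -6.7]
width: 0.0259
```

```bash
python3 st.py; python3 pot.py|head -8; python3 - <<'E'
from bench import robot
import cv2,numpy as np
b=robot.snapshot("side")["image"][80:300,150:420,::-1]
w=robot.snapshot("scene")["image"][100:300,170:390,::-1]
cv2.imwrite("pics/fin.png",np.hstack([cv2.resize(b,(491,400)),cv2.resize(w,(300,273))if 0 else np.vstack([cv2.resize(w,(300,273)),np.zeros((127,300,3),np.uint8)])]))
E
```

```text
40.35 p [ 0.4454 -0.0116  0.2649] F [-0.31 -0.58 -6.74] T [ 0.053 -0.152 -0.015] w 0.0259
[317.9 207.7] [307, 201, 23, 14, 159]
[347.3 215.6] [343, 208, 9, 16, 116]
[336.2 215.6] [332, 211, 9, 10, 56]
pred potato px at lift 0.015 [236.9 244.6]
pred potato px at lift 0.045 [236.6 236.7]
```

The picture limit is reached, so I'm relying on numbers. The load is 6.7 N (basket plus potatoes), and all three potato blobs rose evenly by about 22 px. I'll check the drift, then hand in.

>>> carry_out --pt "1 0 0 0 0" --pt "1 0 0 0 0" --pt "1 0 0 0 0" --pt "1 0 0 0 0" --pt "1 0 0 0 0" --pt "1 0 0 0 0"

```text
time: 41.1
tool_pos: [0.4456, -0.0117, 0.2653]
ee_rot: [-0.496, 1.571, -1.069]
wrist_force: [-0.1, 0.6, -5.9]
width: 0.026
```

```bash
python3 st.py; python3 pot.py|head -3; python3 - <<'E'
from bench import robot
from h import *
s=robot.snapshot("side")
a=np.array(proj(s,(.44,.03,.02)));print("pred shift for 81 mm",(np.array(proj(s,(.44,.03,.101)))-a).round(1))
print(robot.close_job())
E
```

```text
41.1 p [ 0.4456 -0.0117  0.2653] F [-0.14  0.62 -5.95] T [ 0.035 -0.152 -0.073] w 0.026
[317.9 207.5] [308, 200, 22, 14, 161]
[347.3 215.5] [343, 208, 9, 16, 115]
[336.2 215.4] [332, 211, 9, 9, 54]
pred shift for 81 mm [  3.6 -22.3]
the job is handed in; nothing more can be done
None
```

The job is done and handed in at about 41 s. All six potatoes went into the basket, and the empty cup stands upright on the worktop away from the pan. The basket is held over the pan by its fully extended handle.

**How it was done**
- **Pouring:** the tool cannot tilt, so I let the cup's bar pivot between lightly closed pads until the potatoes poured out. I then rolled the cup back onto its base.
- **Lifting:** I gripped the knob across the button. The opening read 26 mm, so the button was pressed. I pulled the handle out 90 mm and lifted the basket about 81 mm.

**Last checks**
- **Potatoes and cup:** the last picture I could view showed six potatoes in the basket and the cup upright.
- **Lift:** during the first 8 cm of pull there was almost no load and the basket stayed down. After the lift the load was about 6–6.7 N.
- **Level and steady:** the potatoes rose evenly, about 22 px against a predicted 22.3 px. They did not drift over the last 0.6 s.

**What went wrong or could not be confirmed**
- **Missed grasps:** the first two grasps of the cup handle closed on nothing, because the real fingertips sit about 20 mm above the reported tool point.
- **Knob contact:** the cup's rim once touched the knob with about 5 N.
- **No final picture:** the viewing limit was reached, so the lifted pose was checked only by force, tool position and image measurements. I made no separate final check of the salt shaker, tin and spice jar.

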